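Warmer down, roll up in the tongs

ROBOT

A 6-joint arm with a two-finger parallel gripper is mounted at the origin on the work surface. World frame = base frame: x ahead of the robot, y to its left, z up, the work surface at z = 0. Lengths are in mm, angles in rad, forces in N, time in s.
With the tool pointing down it reaches from about 275 to 825 mm from the base axis. Payload 5.2 kg.
Tool frame: the origin (TCP) lies at the very end of the fingers, on their centre line; the grasp point (between the pads) lies 19 mm behind it; z points along the fingers, y is the direction in which the jaws open and shut (so a half turn about z gives the same grasp; the last joint's range is limited). The gripper opens to 93 mm and grips with 3 to 60 N. Pads are 15 mm wide; open, the fingers measure 128 mm over their backs; the gripper's body (75 mm by 188 mm) begins 65 mm behind the grasp point.
Start: joints at [-1.405, 0.259, 1.535, -0, 1.348, -0.203], TCP at [198.294, -513.015, 218.653] pointing down, gripper open.
Joint ranges: [-3.14, 3.14], [-0.91, 2.08], [0.19, 2.58], [-1.22, 4.36], [0.22, 2.71], [-3.12, 3.12]. Speed limits (rad/s): [2.57, 2.57, 3.14, 3.14, 3.14, 3.14].

INTERFACE

Orientations are given as [roll, pitch, yaw] about the fixed x, y, z axes, in that order (R = Rz(yaw) Ry(pitch) Rx(roll)).
In Python, from bench import robot gives the robot as it stands. The module is installed in compiled form; this text tells all that it offers. Calls block until the motion is done:
- robot.move_ptp(position, orientation): joint-space move of the TCP to a pose.
- robot.move_linear(position, ori=None, speed=150, f_stop=None): straight line of the TCP; ori=None keeps the orientation; speed is the mean speed in mm/s. With f_stop (N) it stops when the force on the tool has changed by that much, and returns True; else False.
- robot.move_j(angles): joint-space move.
- robot.move_gripper(opening): opening from 0.0 (shut) to 1.0 (fully open); the grip force is fixed at half the most; returns when the fingers have stopped.
- robot.sleep(seconds).
- robot.inverse_kinematics(position, orientation): joint angles nearest the present ones, or None.
- robot.get_image(name): name is "side" or "top"; returns a dict with "img" (384x512x3 uint8, blue, green, red), "fovy" (degrees; the focal length in pixels is half the picture's height over the tangent of half this angle, whatever the lens; pixels are square), "cx", "cy" (the principal point, pixels), "eye" and "orientation" of the camera in the world. Camera axes: x right, y down, z forward; pixel columns grow to the right and rows downward; lengths in mm; the calibration is good to about 2 mm. A picture is of the moment at which its call begins. There is no depth.
A pose or a line that the arm cannot do raises robot.MotionError and nothing moves.
- robot.hand_in(): hands the job in, once; it reports no verdict.
Readings, each from a call of its own:
- robot.current_t(): time.
- robot.current_qpos(): joint angles.
- robot.current_joint_vel(): joint speeds.
- robot.current_joint_efforts(): joint torques, N m.
- robot.current_tcp_pos(): TCP position.
- robot.current_eef_rot(): TCP orientation.
- robot.current_contact_force(): force on the tool from outside, world axes, zero at the start.
- robot.current_ft_torque(): the same for the moment, N m.
- robot.current_gripper_width(): opening from 0.0 (shut) to 1.0 (fully open).
Only numpy, scipy, OpenCV 4.12 (cv2) and the standard library are available. Lean on these libraries where they do the work, as an engineer would, in place of code of your own. Each camera call takes 0.05 s, during which the arm holds its last target. There are 200 camera calls.

TASK

Turn the bread warmer's dial down so its white pointer stands at the green mark, then pick up the blue-handled tongs and, with them (never touching bread with the gripper itself), take the golden roll off the warmer. Finish while holding it: keep the roll pinched in the tongs, at least 6 cm clear above the warmer's plate, with the dial still on the mark. Leave the dark rye roll and the sauce cups where they are.

Things in the scene. Friction and masses are not known exactly. Their poses are not given: they have to be found in the camera images.
- warmer: Bread warmer, fixed low steel box 220 (its x) x 370 (its y) x 45 mm high; origin under its centre, on the table; its x axis points away from the robot at yaw 0. The dark grey plate (top at 45 mm) spans its y -185 to +80 mm and carries the rolls; the white control panel (same height) spans the rest and carries the dial, axis at x -20, y +140 mm.
- dial (a joint): Black dial on the white panel, rad, 0 to 5, grows clockwise seen from above; starts at 2.5 to 3.4; the green mark is 2.0. Light friction (0.03 N m), stays where left. A white line on one half of its bar grip is the pointer: it points along the warmer's -x at 0, +y at 1.57, +x at 3.14. Black ticks every 0.5 rad.
- dial_grip (a point): Point on the dial's axis at the height to grip it, 37 mm above the warmer's top. The dial's grip is an upright bar 42 mm long along the pointer, 14 mm thick, from 14 to 44 mm above the warmer's top, on a 44 mm disc (top at 14 mm) over a fixed 68 mm ring (top at 6 mm).
- green_mark (a point): Green mark on the panel beside the dial, 40 mm from its axis, where the pointer must stand.
- tongs: Loose spring-open kitchen tongs, 115 g, balanced at the grip point, lying so that the two arms open and close horizontally. Origin on the underside at the grip point; x runs along the tongs towards the jaws, z up. Hinge 115 mm behind the origin, jaw tips about 131 mm ahead; arms 24 mm high, from the underside up.
- tongs_grip (a point): Middle between the blue sleeves, 12 mm above the underside: squeeze the sleeves here, across the tongs. The sleeves run from 65 mm behind to 60 mm ahead of it; outer width here 67 mm released, about 45 mm closed on the roll (their sides parallel near 52 mm), 37 mm at the stop. The spring resists with 4 N at first, 7 N at the roll; 25 N holds the roll firmly.
- tongs_jaw (a point): Middle between the two jaws where the roll should sit, 107 mm ahead of the grip point, 12 mm above the underside. The arms move together; the jaws gape 88 mm released, about 74 mm at sleeve width 60 mm (roll: 50 mm), and move 1.9 mm per mm of sleeve width.
- roll: Golden bread roll, firm, 50 mm across, 41 mm high, about 45 g, round with straight sides from 8 to 26 mm height; origin at its underside. Stands on the warmer's dark grey plate.
- roll_mid (a point): Middle of the golden roll, 20 mm above its underside.
- rye_roll: Dark brown rye roll of the same size, also on the plate, about 130 mm from the golden one; either may be on the right. To be left alone.
- sauce_cup_a: Lidded brown sauce cup, 68 mm across, 42 mm high, loose on the table left of the warmer; origin at its underside. To be left alone.
- sauce_cup_b: Identical sauce cup on the table near the robot, in front of it. To be left alone.
Mind the look-alikes: they are no part of the job. What is shaped like the roll but purple or red is not meant.

How it is judged (in metres and radians):
On the way, in this order (a step that is already met when the one before it is completed fails the run):
1. the dial stands at the green mark (value of joint dial between 1.85 and 2.15 rad), for 0.3 s.
2. the tongs are gripped and lifted off the table (height (world z) of tongs above 0.03 m and contact force between the fingers and tongs above 1 N), for 0.2 s.
At the end, for the whole second after the job is handed in: The dial is at 2.0 +-0.15 rad; the robot's fingers grip the tongs; the roll's middle lies within 30 mm of the tongs' jaw point and the jaws press on it with over 1 N; its underside is at least 60 mm above the warmer's plate; roll and tongs touch nothing of the warmer and are still (under 0.05 m/s) (all of step 1 and z of roll in the frame of warmer above 0.105 m and distance between roll_mid and tongs_jaw below 0.03 m and contact force between tongs and roll above 1 N and contact force between the fingers and tongs above 1 N and contact force between each of tongs, roll and warmer below 0.2 N and linear speed of roll below 0.05 m/s); the arm keeps its last pose, push and grip.
It fails at once if the robot itself touches one of the rolls (contact force between any of the fingers, the arm and roll above 0.3 N or contact force between any of the fingers, the arm and rye_roll above 0.3 N).
It fails at once if the rye roll or a sauce cup is displaced by over 25 mm (distance of any of rye_roll, sauce_cup_a, sauce_cup_b from where it was at the start of the episode above 0.025 m).
It also fails if it takes over 72 s, if anything falls off the work surface, if the arm or the gripper's body presses on something with over 40 N, if the wrist force passes 120 N, or if a joint passes its speed limit or range.

## Working session

There is one attempt and no reset: what is moved stays moved. The work goes in short steps, each a Python script; the robot and the scene stay as the last script left them, time stands still between calls to the robot, and variables do not carry over. Pictures are saved under pics/ and viewed, on a budget of 10 in all, crops included, one or two more only if the job needs it, and the job is handed in when it is done.

```bash
mkdir -p pics
python3 - <<'E'
from bench import robot
import cv2
for n in("side","top"):
    d=robot.get_image(n); cv2.imwrite(f"pics/{n}0.png",d["img"])
    print(n,{k:v for k,v in d.items() if k!="img"})
print(robot.current_t(),robot.current_eef_rot())
E
```

```text
side {'fovy': 53.620207156540616, 'cx': 258.23451961914617, 'cy': 193.30425157196248, 'eye': array([ 288.55871072, 1027.72854428,  771.16068716]), 'orientation': array([-2.17627636, -0.01737461, -2.81071669])}
top {'fovy': 44.914871523760254, 'cx': 254.0128467107946, 'cy': 188.9659700670139, 'eye': array([ 384.66672453,   59.28726349, 1301.59296733]), 'orientation': array([-2.97424416,  0.00799248, -1.57703434])}
0.1 [-3.14002249e+00 -2.91668735e-04  3.68818204e-01]
```

View pics/top0.png

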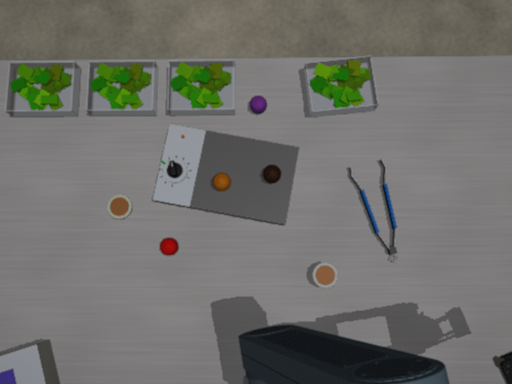

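View pics/side0.png

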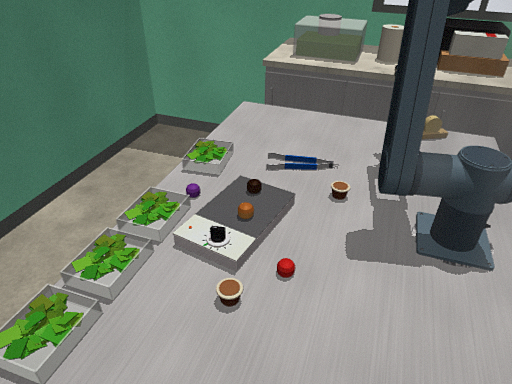

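```bash
cat > h.py <<'E'
import numpy as np, cv2
from scipy.spatial.transform import Rotation as R
def ray(d,uv):
    f=d["img"].shape[0]/2/np.tan(np.radians(d["fovy"])/2)
    v=np.array([(uv[0]-d["cx"])/f,(uv[1]-d["cy"])/f,1.])
    return R.from_euler("xyz",d["orientation"]).apply(v)
def on(d,uv,z):
    r=ray(d,uv); return d["eye"]+r*(z-d["eye"][2])/r[2]
def proj(d,p):
    f=d["img"].shape[0]/2/np.tan(np.radians(d["fovy"])/2)
    c=R.from_euler("xyz",d["orientation"]).inv().apply(np.asarray(p,float)-d["eye"])
    return np.array([d["cx"]+f*c[0]/c[2],d["cy"]+f*c[1]/c[2]])
def blobs(d,lo,hi,roi,amin=8):
    x0,y0,x1,y1=roi
    hsv=cv2.cvtColor(d["img"],cv2.COLOR_BGR2HSV)[y0:y1,x0:x1]
    m=cv2.inRange(hsv,lo,hi)
    n,l,s,c=cv2.connectedComponentsWithStats(m)
    return [(s[i,4],c[i]+[x0,y0],np.argwhere(l==i)[:,::-1]+[x0,y0]) for i in range(1,n) if s[i,4]>=amin]
E
python3 - <<'E'
from bench import robot
from h import *
d=robot.get_image("top")
hsv=cv2.cvtColor(d["img"],cv2.COLOR_BGR2HSV)
print("panel",hsv[140,185],"plate",hsv[200,250],"table",hsv[235,220],"roll",hsv[182,221],"rye",hsv[174,272],"sleeve",hsv[212,369], "cup",hsv[207,120])
S=(140,110,310,235)
for nm,lo,hi,roi,z in [("plate",(0,0,50),(180,70,85),S,45),("panel",(0,0,150),(180,40,255),(150,120,212,212),45),("golden",(5,150,60),(20,255,255),S,65),("sleeve",(100,150,40),(125,255,255),(340,150,410,270),20),("green",(45,120,40),(85,255,255),(150,120,215,215),45)]:
    for a,c,p in blobs(d,lo,hi,roi):
        b=cv2.minAreaRect(p.astype(np.float32)); 
        print(nm,a,c.round(1),on(d,c,z).round(1)); 
        if nm in("plate","panel","sleeve") and a>50:
            print("   box",[on(d,q,z)[:2].round(0).tolist() for q in cv2.boxPoints(b)])
im=d["img"]; A=cv2.resize(im[120:215,148:215],None,fx=6,fy=6,interpolation=cv2.INTER_CUBIC);B=cv2.resize(im[150:270,335:410],None,fx=4.75,fy=4.75,interpolation=cv2.INTER_CUBIC)
cv2.imwrite("pics/crop1.png",cv2.convertScaleAbs(np.hstack([A[:570],B[:570,:356]]),alpha=1.3))
E
```

```text
panel [109  18 157] plate [150   6  85] table [165   4 127] roll [ 15 213 141] rye [  9 128  48] sleeve [105 216 112] cup [ 13 158 116]
plate 16 [168.5 112. ] [819.5 308.4  45. ]
plate 17 [254.6 112.4] [816.3  65.   45. ]
plate 18 [306.8 112.4] [814.8 -82.3  45. ]
plate 5759 [239.6 172.5] [643.5 107.4  45. ]
   box [[547.0, 251.0], [768.0, 215.0], [714.0, -55.0], [497.0, -11.0]]
plate 8 [171.6 161.5] [676.  296.2  45. ]
plate 8 [281.4 192.9] [585.6  -6.9  45. ]
plate 14 [167.5 203.2] [559.3 304.7  45. ]
plate 10 [179.9 205.6] [552.5 270.7  45. ]
panel 2247 [179.8 164.2] [668.2 273.4  45. ]
   box [[572.0, 345.0], [787.0, 306.0], [764.0, 206.0], [551.0, 247.0]]
golden 243 [221.2 181.4] [615.  156.5  65. ]
sleeve 156 [389.3 206.4] [ 549.2 -306.8   20. ]
   box [[609.0, -291.0], [611.0, -301.0], [491.0, -322.0], [488.0, -312.0]]
sleeve 150 [369.1 211.6] [ 535.4 -250.3   20. ]
   box [[592.0, -227.0], [595.0, -236.0], [480.0, -273.0], [477.0, -264.0]]
```

View pics/crop1.png

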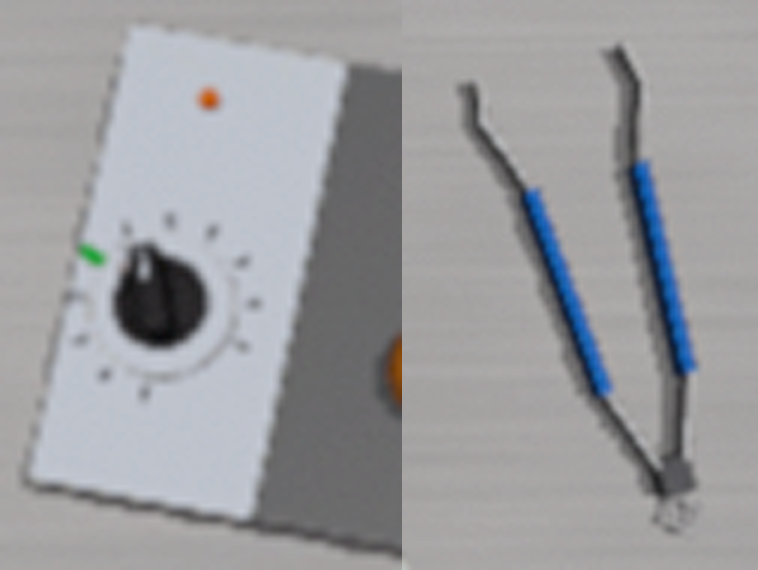

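Run:
```python
from bench import robot
from h import *
from scipy.optimize import least_squares
d=robot.get_image("top"); s=robot.get_image("side")
cr=lambda u,v:(147.6+u/6,119.6+v/6)
pix=[cr(130,28),cr(345,65),cr(252,520),cr(25,485),(299,147.3)]
loc=[(110,185),(110,80),(-110,80),(-110,185),(110,-185)]
P=np.array([on(d,p,45)[:2] for p in pix]); L=np.array(loc,float)
rot=lambda t:np.array([[np.cos(t),-np.sin(t)],[np.sin(t),np.cos(t)]])
r=least_squares(lambda q:(L@rot(q[2]).T+q[:2]-P).ravel(),[640,130,-.2]); print("warmer",r.x.round(3),r.fun.round(1))
x,y,t=r.x; W=lambda p:rot(t)@p+[x,y]
ax=W([-20,140]); print("axis",ax.round(1), "seen disc",on(d,cr(160,300),59).round(1))
g=on(d,cr(91,256),45)[:2]; dv=rot(t).T@(g-ax); print("mark r,val",np.linalg.norm(dv),np.arctan2(dv[1],-dv[0]))
for c in [(142,265),(142,248)]:
    dv=rot(t).T@(on(d,cr(*c),89)[:2]-ax); print("pointer",np.linalg.norm(dv),np.arctan2(dv[1],-dv[0]))
print("axis proj side",proj(s,[*ax,89]),"roll side",proj(s,[615,156.5,65]))
for a,c,p in blobs(s,(5,150,60),(20,255,255),(225,195,265,225)): print(a,c)
for a,c,p in blobs(d,(0,60,20),(15,200,75),(255,160,290,190)): print("rye",a,c,on(d,c,65))
im=s["img"]; cv2.imwrite("pics/side_dial.png",cv2.resize(im[205:265,170:270],None,fx=6,fy=6,interpolation=cv2.INTER_CUBIC))
```

```text
warmer [ 6.41241e+02  1.45162e+02 -1.90000e-01] [ 0.8  0.7 -0.2 -1.3 -2.1  0.4  0.9 -0.4  0.6  0.6]
axis [648.1 286.4] seen disc [650.  285.8  59. ]
mark r,val 43.052369137467416 2.028293538798547
pointer 11.774543791115304 2.756102272892002
pointer 19.477955539541497 2.8243330423204274
axis proj side [218.42726838 226.96073965] roll side [245.86815535 209.86645836]
209 [245.22009569 210.16267943]
rye 232 [271.56465517 173.63793103] [635.45836734  19.9637014   65.        ]
```

View pics/side_dial.png

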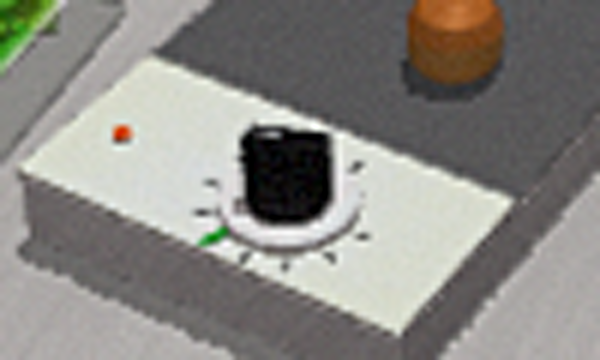

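The top view puts the warmer at (641,145) with yaw -0.19. The dial axis is at (648,286) with its pointer near 2.8. The golden roll is at (615,156), rye at (635,20) and the tongs grip at about (544,-278) with yaw 0.24. Both views agree on the roll. I'll turn the dial now.

Run:
```python
from bench import robot
from h import *
pi=np.pi
A=[649,286]
robot.move_ptp([*A,150],[pi,0,.15])
print(robot.move_linear([*A,64],speed=100,f_stop=15), robot.current_tcp_pos())
robot.move_gripper(0.0); print("w",robot.current_gripper_width()*93)
f=robot.current_eef_rot()[2]
for y in np.linspace(.15,.95,5)[1:]:
    robot.move_linear([*A,64],[pi,0,y],speed=60)
robot.sleep(.3); print(robot.current_eef_rot(),robot.current_contact_force(),robot.current_ft_torque())
robot.move_gripper(.6); robot.move_linear([*A,170])
robot.move_ptp([500,0,250],[pi,0,.24])
robot.move_gripper(1.0)
d=robot.get_image("top"); s=robot.get_image("side"); print(robot.current_t())
im=np.hstack([cv2.resize(d["img"][120:215,148:218],None,fx=5,fy=5,interpolation=cv2.INTER_CUBIC)[:360],cv2.resize(s["img"][205:265,180:250],None,fx=6,fy=6,interpolation=cv2.INTER_CUBIC)[:360]])
cv2.imwrite("pics/dial2.png",im)
```

```text
False [649.61832963 286.18498625  64.85061936]
w 13.879614616759175
[ 3.14155939e+00 -2.06358768e-03  9.44390073e-01] [ 1.91253882  4.9097881  -1.63584393] [ 0.83063979 -0.33584627  0.02244261]
11.2167
```

View pics/dial2.png

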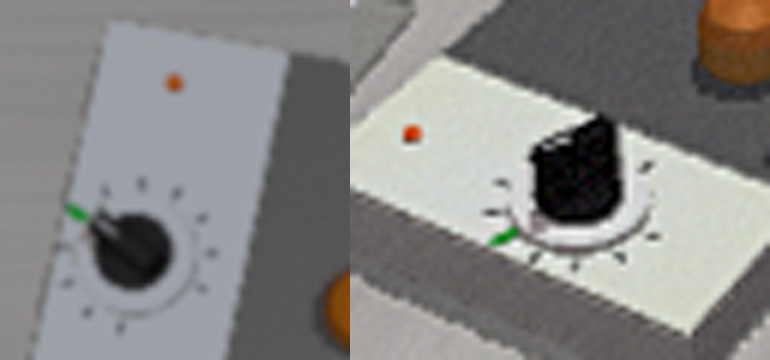

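Run:
```python
from bench import robot
from h import *
pi=np.pi
d=robot.get_image("top")
t=-.19; c,s=np.cos(t),np.sin(t); ax=np.array([649,286])
for u in [(101,218),(110,228)]:
    q=on(d,(147.6+u[0]/5,119.6+u[1]/5),89)[:2]-ax; l=np.array([c*q[0]+s*q[1],-s*q[0]+c*q[1]]); print(np.linalg.norm(l),np.arctan2(l[1],-l[0]))
G=[544,-278]
# re-measure tongs with the arm away from the shadow
for a,cc,p in blobs(d,(100,150,40),(125,255,255),(330,140,420,280),50): print(a,on(d,cc,20)[:2])
robot.move_ptp([*G,120],[pi,0,.24])
print(robot.move_linear([*G,4],speed=80,f_stop=8),robot.current_tcp_pos())
robot.move_gripper(58/93); print("w",robot.current_gripper_width()*93)
robot.move_linear([*G,60],speed=60); robot.sleep(.3)
print(robot.current_contact_force(),robot.current_ft_torque(),robot.current_gripper_width()*93)
robot.move_linear([*G,120],speed=80); robot.sleep(.2)
for n in("top","side"): cv2.imwrite(f"pics/t_{n}.png",robot.get_image(n)["img"])
a,b=cv2.imread("pics/t_top.png"),cv2.imread("pics/t_side.png")
cv2.imwrite("pics/tongs.png",np.hstack([cv2.resize(a[110:290,300:440],None,fx=3,fy=3),cv2.resize(b[80:215,240:340],None,fx=4,fy=4)[:540,:380]]))
print(robot.current_t())
```

```text
17.180596818149247 2.1758675093810855
9.776593013502982 2.1427334799821027
155 [ 549.51535943 -306.81600401]
151 [ 535.64827849 -250.23749846]
False [ 544.39416387 -278.30333904    4.62111945]
w 58.265704596400084
[ 0.17812471 -0.07150551 -0.76930329] [ 0.01290942  0.00994176 -0.00148937] 58.53052679730337
17.3833
```

View pics/tongs.png

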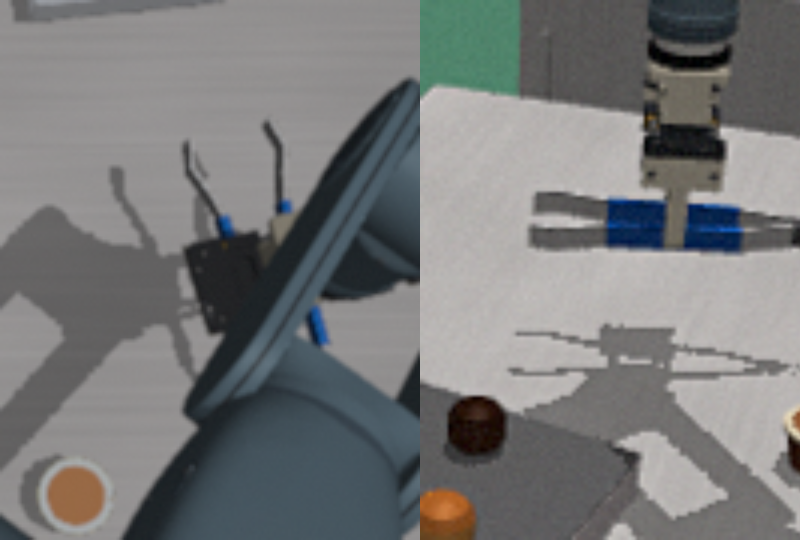

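Run:
```python
from bench import robot
from h import *
d=robot.get_image("top"); s=robot.get_image("side")
print("seen left (210,230), rear tip (222.2,223.4), right (224.2,225)")
for v in(1.85,2.0,2.15,2.3):
    a=-.19+np.pi-v; e=np.array([np.cos(a),np.sin(a)]); n=np.array([-e[1],e[0]])
    print(v,[proj(s,[*(np.array([649,286])+i*21*e+j*7*n),89]).round(1).tolist() for i,j in((1,1),(1,-1),(-1,-1),(-1,1))])
p=robot.current_tcp_pos();print(p)
T=[on(d,(299.7+u/3,109.7+v/3),140)[:2] for u,v in((187,145),(268,125))]
m=np.mean(T,0)-p[:2]; print(T,np.linalg.norm(T[0]-T[1]),"mid rel",np.linalg.norm(m),"yaw",np.arctan2(m[1],m[0]))
# pitch check in side view: tips and rear
im=np.hstack([cv2.resize(s["img"][200:245,195:240],None,fx=9,fy=9,interpolation=cv2.INTER_NEAREST),cv2.resize(d["img"][145:190,150:195],None,fx=9,fy=9,interpolation=cv2.INTER_NEAREST)])
cv2.imwrite("pics/dial3.png",im)
```

```text
seen left (210,230), rear tip (222.2,223.4), right (224.2,225)
1.85 [[213.9, 231.3], [210.7, 228.9], [222.4, 222.4], [225.6, 224.7]]
2.0 [[212.9, 230.9], [210.4, 228.2], [223.3, 222.8], [225.9, 225.4]]
2.15 [[212.0, 230.4], [210.2, 227.5], [224.2, 223.3], [226.1, 226.1]]
2.3 [[211.3, 229.8], [210.2, 226.7], [224.9, 223.9], [226.1, 226.9]]
[ 543.91093972 -277.967514    119.72048195]
[array([ 659.16872579, -209.70885953]), array([ 676.14134677, -279.6266474 ])] 71.9483628955759 mid rel 128.14630500153334 yaw 0.2628744856915202
```

View pics/dial3.png

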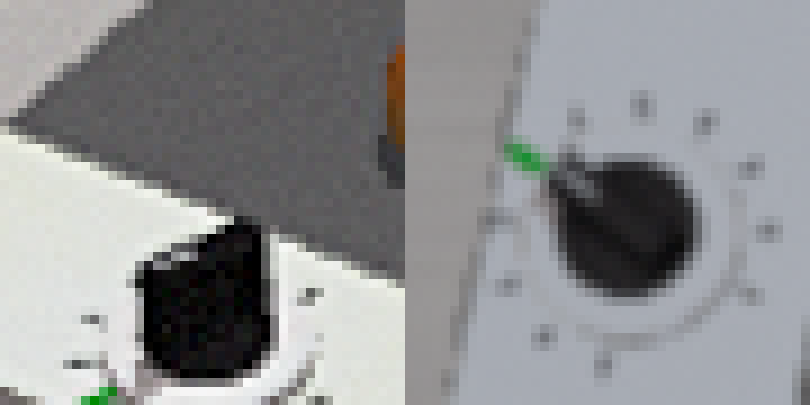

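Run:
```python
from bench import robot
from h import *
d=robot.get_image("top"); s=robot.get_image("side")
for nm,k,(x0,y0,x1,y1) in(("top",d,(166,162,175,170)),("side",s,(209,225,223,233))):
    g=cv2.cvtColor(k["img"],cv2.COLOR_BGR2GRAY)[y0:y1,x0:x1]; print(nm,x0,y0); print(g)
```

```text
top 166 162
[[147 112  89 121 154 156 136 129 128]
 [113  90  68  68 102 105  70  50  49]
 [ 77  86  98  81  52  40  29  25  29]
 [ 48  59  93 105  86  49  28  26  29]
 [ 63  31  50  83  91  66  35  28  28]
 [ 95  48  25  37  57  57  38  33  28]
 [108  54  21  18  28  34  33  35  32]
 [108  50  20  20  17  27  31  34  34]]
side 209 225
[[222 224 222 224 227 229 232 232 240 213  91   0  15  16]
 [226 226 228 230 233 227 212 152  93   0   8  14  15  28]
 [227 230 233 227 205  96  81  68   4   8  23  21  24   3]
 [230 227 206  95  60 142 180 120  10  25  35  18  20   4]
 [225 140  37 130 122  56  16  20   8   4  19   4   9  17]
 [212  80   0  19  10  11  16  15   2  15  12   6  10   0]
 [170  19   0  18   7  15  19   0  10   5  12  17   7   6]
 [225 117   0   0  21   2  13   9  11   4  26   5   0  14]]
```

Both views put the dial at 2.0 to 2.1, and the tool yaw gives 2.01. The tongs are held level with their jaw direction about 0.25, so I'll go above the roll next.

Run:
```python
from bench import robot
from h import *
pi=np.pi
robot.move_linear([544,-278,220],speed=120)
robot.move_linear([513,130,220],[pi,0,.25],speed=150)
robot.move_linear([513,130,125],speed=100); robot.sleep(.2)
print(robot.current_gripper_width()*93,robot.current_tcp_pos(),robot.current_t())
d=robot.get_image("top"); s=robot.get_image("side")
cv2.imwrite("pics/above.png",np.hstack([cv2.resize(d["img"][130:260,165:295],None,fx=3,fy=3),cv2.resize(s["img"][130:260,200:330],None,fx=3,fy=3)]))
```

```text
57.90710627555347 [513.40576434 130.00708763 125.62101392] 22.7417
```

View pics/above.png

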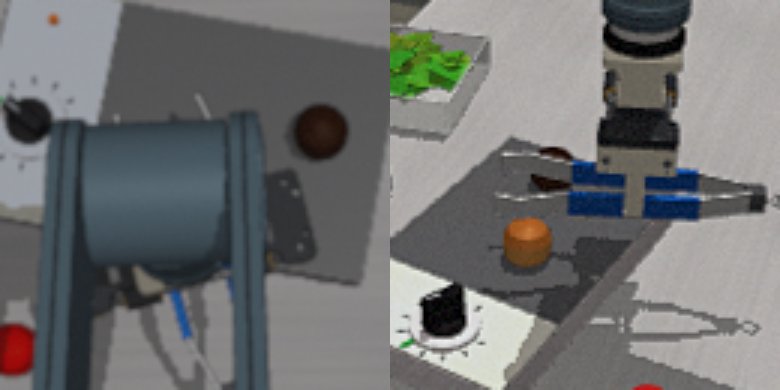

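Run:
```python
from bench import robot
from h import *
d=robot.get_image("top"); s=robot.get_image("side")
p=robot.current_tcp_pos()
T=[(164.7+117/3,129.7+118/3),(164.7+200/3,129.7+97/3)]; S=[(199.7+109/3,129.7+195/3),(199.7+112/3,129.7+153/3)]
def tri(a,b):
    r1,r2=ray(d,a),ray(s,b); k=np.linalg.lstsq(np.c_[r1,-r2],s["eye"]-d["eye"],rcond=None)[0]
    A,B=d["eye"]+k[0]*r1,s["eye"]+k[1]*r2; return (A+B)/2,np.linalg.norm(A-B)
Q=[]
for a,b in zip(T,S):
    q,e=tri(a,b);Q.append(q);print("tri",q.round(1),"gap",e.round(1),"top@145",on(d,a,145).round(1),"side@145",on(s,b,145).round(1))
for nm,m in(("tri",np.mean(Q,0)[:2]),("top",np.mean([on(d,a,145)[:2] for a in T],0)),("side",np.mean([on(s,a,145)[:2] for a in S],0))):
    v=m-p[:2]; print(nm,np.linalg.norm(v),np.arctan2(v[1],v[0]))
for a,c,q in blobs(s,(5,150,60),(20,255,255),(225,195,265,225)): print(a,c,on(s,c,65))
```

```text
tri [631.9 195.  143.2] gap 2.1 top@145 [632.5 195.1 145. ] side@145 [629.8 197.5 145. ]
tri [652.9 125.3 143.4] gap 4.6 top@145 [650.2 124.7 145. ] side@145 [654.4 127.4 145. ]
tri 132.73656046769318 0.2291846424265823
top 131.70673481331062 0.22873133952843508
side 132.9843301575289 0.24636670454291723
207 [245.20289855 210.16908213] [616.37578767 158.64268901  65.        ]
```

Run:
```python
from bench import robot
from h import *
robot.move_linear([511.5,132,125],speed=50)
print(robot.move_linear([511.5,132,57],speed=50,f_stop=4),robot.current_tcp_pos(),robot.current_contact_force())
robot.move_gripper(0.0); robot.sleep(.3)
print("w",robot.current_gripper_width()*93,robot.current_contact_force())
robot.move_linear([511.5,132,95],speed=40); robot.sleep(.3)
print("w",robot.current_gripper_width()*93,robot.current_contact_force(),robot.current_t())
d=robot.get_image("top"); s=robot.get_image("side")
cv2.imwrite("pics/held.png",cv2.resize(s["img"][130:260,180:340],None,fx=4,fy=4))
```

```text
False [511.77779924 132.00221135  57.34509905] [-0.47453505  0.44414541 -1.70437469]
w 45.10872566304501 [-0.64954336  0.96369298 -1.04507982]
w 45.05611342762412 [-0.3289208   0.19037055 -2.10304295] 26.7833
```

View pics/held.png

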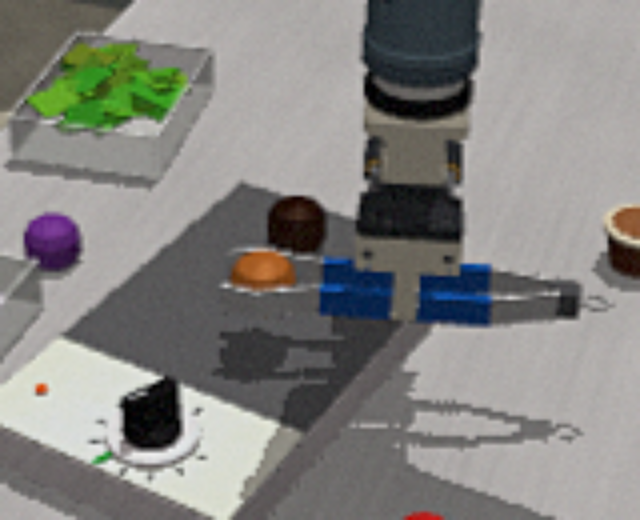

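The roll is pinched between the jaws (sleeve width 45 mm) and lifted. I'll raise it well clear, check again and hand in.

Run:
```python
from bench import robot
from h import *
robot.move_linear([511.5,132,175],speed=60); robot.sleep(1.0)
print("w",robot.current_gripper_width()*93,robot.current_tcp_pos(),robot.current_contact_force(),robot.current_t())
s=robot.get_image("side")
for a,c,q in blobs(s,(5,150,60),(20,255,255),(200,100,300,230)): print(a,c)
print("expected roll px",proj(s,[615.5,157.5,183]))
for v in (s["img"],): cv2.imwrite("pics/final.png",cv2.resize(v[110:260,180:340],None,fx=4,fy=4))
```

```text
w 45.02701383419496 [511.52523955 131.99002804 175.00496553] [-0.44860012 -0.80442166 -1.14899104] 29.3667
113 [245.18584071 174.19469027]
expected roll px [245.53804916 177.48724306]
```

View pics/final.png

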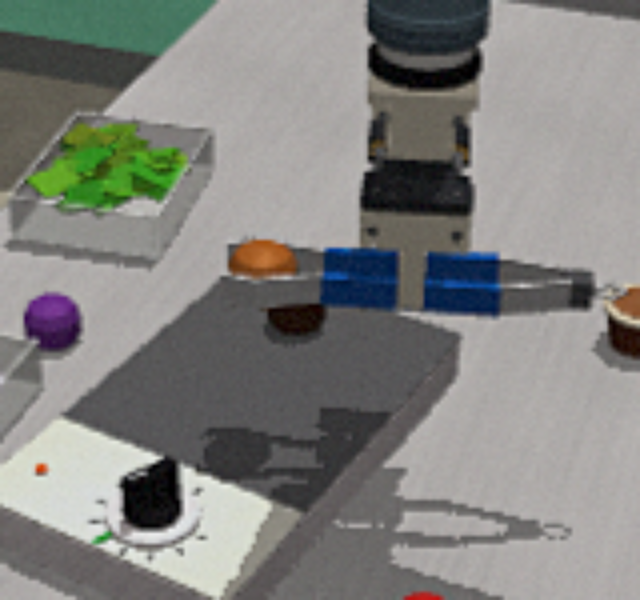

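```bash
python3 -c "
from bench import robot
robot.hand_in()"
```

```text
the job is handed in; nothing more can be done
```

I turned the dial to the green mark, picked up the tongs, pinched the golden roll in them and lifted it off the warmer. I handed the job in with the roll still held; the last clock reading, just before that, was 29 s.

Last checks:
- **Grip:** the sleeve width was steady at 45.0 mm, the value expected with the roll held. The roll sits between the jaws in the side picture.
- **Height:** I estimate the roll's underside at about 118 mm above the plate. This comes from how far the arm rose, with the side picture in agreement.
- **Dial:** the estimates differ slightly. The tool angle when I let go gives 2.01 rad. Fits of the white line are coarse: about 2.04–2.08, with one early reading from the top view at 2.14–2.18, the high end just over the 2.15 limit. I took the tool angle as the most reliable and did not re-turn the dial.
- **Other objects:** nothing was seen to touch the rye roll or the sauce cups. I did not measure their positions again at the end.

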